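# Close a swing-bolt clamp over a prosthetic pylon tube and draw it snug

## Task

A thin-walled prosthetic pylon tube lies in the open blue bench clamp. Swing the clamp's hinged upper half over until it rests on the tube, then swing the bolt with the red lever fully up into the slot of its lug, and press the lever over towards the cap, feeling the resistance, until the tube is held snug but not crushed. Leave the tube where it lies and do not disturb the things around the clamp.

Things in the scene. Friction and masses are not known exactly. Their poses are not given: they have to be found in the camera images.
- tube_clamp: Fixed bench clamp: dark base plate 120 x 200 x 12 mm, in its middle a blue two-part coupler, outer radius 25 mm, 28 mm wide along y above and 32 mm below, and a white V rest 62 mm to either side. Origin on the worktop under the tube's axis; z up, y along the tube, swing bolt on the -x side, cap hinge on the +x side. Yaw within 0.35 rad. All its hinges run along y: its parts move in its x-z plane.
- saddle_center (a point): Middle of the lower half's bore, on the tube's axis, 60 mm above the worktop.
- pylon: Loose aluminium tube, 30 mm outside diameter, 180 mm long, lying in the lower half and on the V rests. Origin at its middle, y along the tube. It may not be shifted by over 10 mm.
- clamp_cap: Blue hinged upper half with black rubber liner. Origin on its hinge axis, 32 mm in +x of the tube's axis, same height. Closed (resting on the tube) its z axis is up; it starts open by 1.45 to 1.8 rad, its lug in the air and its z axis leaning to +x. Hinge friction (0.11 N m, 2 N at the lug) keeps it where it is left; 5 to 15 N down on the lug beds it on the tube.
- cap_lug (a point): Middle of the cap's forked lug, on the axis of its two rounded tines (16 mm diameter along y; 28 mm over their flat outer faces, where it can be pinched; slot 11 mm wide, open at the end). 70 mm in -x and 6 mm above the hinge axis when closed; the tines' crowns are then 74 mm above the worktop.
- bolt_pivot (a point): Pivot of the swing bolt, fixed to the clamp, 38 mm in -x of the tube's axis, 26 mm above the worktop.
- swing_bolt (a joint): Angle of the steel swing bolt (8 mm shank): 0 = upright against its stop, in the slot of the closed cap; grows as it swings down to -x; starts 0.65 to 1.0 rad. Pivot friction (0.16 N m) keeps it where it is left. Its round nut (25 mm) passes over the lug if the cap is down on the tube (within 0.02 rad) and the lever still open.
- cam_pin (a point): Pin of the cam lever in the bolt's head, on the bolt's axis, 79 mm from the pivot; black cam 21 mm wide along y. Below the cam a knurled setting nut stands at another height every time and is not measured: the lever angle at which it meets the lug's crowns, and from which the push rises, is anywhere from 0.2 to 1.25 rad.
- lever_pad (a point): Middle of the lever's red end, 50 mm from the cam pin. The red end is 18 mm wide along y (can be pinched there), 8 mm thick, 28 mm long. Its outer face looks to -x when the bolt is upright; to tighten, it is pushed square on there, over to +x and down, in an arc about the pin, with the fingertips.
- cam_lever (a joint): Lever angle against the bolt: 0 = open, in line with it (starts 0 to 0.06 rad); grows as it is pushed over to +x above the cap, to 1.75 rad at most; stays where it is left. The push at the middle of the red end is 9 to 12 N while it runs free and rises once the nut bears. Snug is 1.75 to 1.95 times the free push (about 19 N, 0.2 to 0.3 rad after it began to rise); 2.3 times is too tight.
- tape_measure: Yellow and black tape measure, 34 x 86 x 70 mm, bystander. Origin under its middle.
- marker: Marker pen with a red cap, 136 mm long, 16 mm thick, lying, bystander. Origin under its middle.
- sanding_sleeve: Teal abrasive sleeve standing on end, 61 mm diameter, 64 mm high, bystander. Origin under its middle.
- allen_key: Steel hex key, 106 x 30 x 4 mm, lying, bystander. Origin under its middle.

How it is judged:
By the outcome, as a careful person would: the job done as asked, in the order asked, and still so for the second after the job is handed in, with the robot touching nothing.
It also fails if it takes over 64 s, if anything falls off the work surface, if the arm or the gripper's body presses on something with over 40 N, if the wrist force passes 120 N, or if a joint passes its speed limit or range.

## Robot

A 6-joint arm with a two-finger parallel gripper is mounted at the origin on a cart in front of the work surface, level with it; the furniture and walls round the work are solid. World frame = base frame: x ahead of the robot, y to its left, z up, the work surface at z = 0. Lengths are in m, angles in rad, forces in N, time in s.
With the tool pointing down it reaches from about 0.325 to 1 m from the base axis. Payload 5.1 kg.
Tool frame: the origin (TCP) lies between the finger pads; the fingertips stand finger_overhang ahead of it and the grasp point (between the pads) lies 11 mm behind it (finger_overhang is the distance from the TCP to the fingertips, in m); z points along the fingers, y is the line along which they close (so a half turn about z gives the same grasp; the last joint's range is limited). The gripper opens to 85 mm and grips with 20 to 120 N. Pads are 22 mm wide; open, the fingers measure 114 mm over their backs; the gripper's body (76 mm by 85 mm) begins 54 mm behind the grasp point. The pads swing forward as they close: fully open they stand 13 mm farther back than shut.
Start: joints at [1.206, 0.124, 1.65, -0, 1.367, -0.083], TCP at [0.181, 0.624, 0.239] pointing down, gripper open.
Joint ranges: [-2.61, 2.61], [-1.02, 2.33], [0.03, 2.71], [-1.35, 4.49], [0.32, 2.68], [-2.91, 2.91]. Speed limits (rad/s): [2.57, 2.57, 3.14, 3.14, 3.14, 3.14].

## Interface

Orientations are given as a 3x3 rotation matrix whose columns are the frame's x, y, z axes.
In Python, from cell import * gives the robot as it stands. The module is installed in compiled form; this text tells all that it offers.
- The arm moves only by the tool send_rows, never from a script. Its argument "steps" is a list of rows, each a list of 7 numbers: the shift along the world's x, y, z in cm, then the turn, a rotation vector about the world's x, y, z in degrees, then the closure, from 0 (fully open) to 1 (shut). In form: [[tx, ty, tz, ax, ay, az, gripper], ...]. A call has 1 to 20 rows; each row shifts and turns the commanded pose from where the row before left it; what a row does not reach is not made up. A row lasts 1/12 s, in which the tool goes at most 41.7 mm and 7.16 degrees, less where a joint would pass 70% of its speed; a pose out of reach is approached as far as the arm can. A call is refused whole if a number of a shift passes 4.17 or a number of a turn 7.16, either way. A call with a gripper value outside its range is refused whole. The fingers move at their own pace and stop on an object; the grip force is fixed at half the most. Time passes only in rows, so rows that do not move let the fingers close. It gives the time, the measured TCP pose, the force, the opening and the grip force at its end, in the units of the state.
- observe(): the state, without advancing time (a new reading comes with each control period).
- camera(name): name is "side" or "top"; returns a dict with "img" (480x640x3 uint8, red, green, blue), "mtx" (3x3 intrinsics, pixels), "R" (3x3) and "t" (3): a world point X has camera coordinates R X + t. Camera axes: x right, y down, z forward; pixel columns grow to the right and rows downward; lengths in m; the calibration is good to about 2 mm. A picture is of the moment at which its call begins. There is no depth.
- sign_off(): hands the job in; it is judged then, once.
The state is a dict: "time": time; "q": joint angles; "joint_vel": joint speeds; "joint_efforts": joint torques, N m; "position": TCP position; "tcp_rot": TCP orientation; "contact_force": force on the tool from outside, world axes, zero at the start; "moment": the same for the moment, N m; "width": finger opening in m; "gripper_force": force on a finger pad.
Only numpy, scipy, OpenCV 4.12 (cv2) and the standard library are available. Lean on these libraries where they do the work, as an engineer would, in place of code of your own. Each camera call takes 0.05 s, during which the arm holds its last target. There are 200 camera calls.

## Working session

There is one attempt and no reset: what is moved stays moved. The work goes in short steps, Python scripts to look and compute and a tool call to move; the robot and the scene stay as the last step left them, time stands still between calls to the robot, and variables do not carry over. Pictures are saved under pics/ and viewed, at most 10 in all, crops included, and the job is handed in when it is done.

Besides the shell and the picture viewer there is one more tool, called after "Emit:" as name(argument=value, ...), one argument or row to a line, values as JSON. send_rows: Moves the arm, as the interface text tells. Its arguments: {"type":"object","properties":{"steps":{"type":"array","items":{"type":"array","items":{"type":"number"}}}},"required":["steps"]}

```bash
ls; mkdir -p pics
python3 - <<'E'
from cell import *
import cv2,numpy as np
s=observe();print({k:np.round(v,3).tolist() for k,v in s.items()})
try: print(finger_overhang)
except Exception as e: print(e)
for n in("side","top"):
    c=camera(n);cv2.imwrite(f"pics/{n}0.png",c["img"][...,::-1]);print(n,c["mtx"].round(1).tolist(),c["R"].round(4).tolist(),c["t"].round(4).tolist())
E
```

```text
pics
{'time': 0.0, 'q': [1.206, 0.125, 1.652, -0.0, 1.367, -0.083], 'joint_vel': [-0.001, 0.001, 0.0, 0.0, -0.001, 0.0], 'joint_efforts': [0.001, -42.361, -36.545, 0.0, 0.007, 0.0], 'position': [0.181, 0.624, 0.238], 'tcp_rot': [[-0.961, 0.278, -0.001], [0.278, 0.961, -0.002], [0.0, -0.002, -1.0]], 'contact_force': [0.53, 0.102, 0.593], 'moment': [-0.02, 0.06, -0.017], 'gripper_force': 0.0, 'width': 0.085}
0.008
side [[600.4, 0.0, 311.1], [0.0, 600.4, 247.2], [0.0, 0.0, 1.0]] [[0.9299, -0.3675, 0.0173], [-0.2166, -0.5849, -0.7817], [0.2974, 0.7231, -0.6235]] [-0.483, 0.2646, 1.2154]
top [[542.9, 0.0, 314.3], [0.0, 542.9, 235.3], [0.0, 0.0, 1.0]] [[-0.0116, -0.9999, 0.0034], [-0.9863, 0.0109, -0.1648], [0.1648, -0.0053, -0.9863]] [0.0552, 0.5656, 1.218]
```

View pics/side0.png

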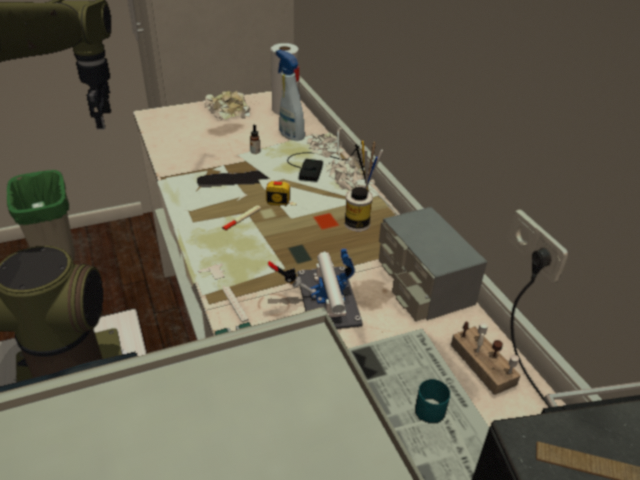

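View pics/top0.png

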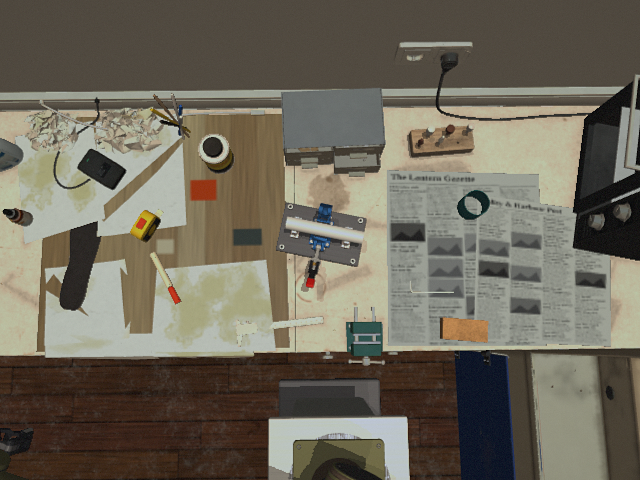

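The top view shows the clamp at about (321,236) with the red lever at (311,283), towards the robot. The cap is open away from the robot. I'll enlarge both views.

Run:
```python
import cv2,numpy as np
a=cv2.imread("pics/top0.png")[190:310,260:380];b=cv2.imread("pics/side0.png")[235:345,250:370]
cv2.imwrite("pics/crop0.png",np.hstack([cv2.resize(a,(400,400),interpolation=2),cv2.resize(b,(400,367),interpolation=2)[:400] if 0 else cv2.copyMakeBorder(cv2.resize(b,(400,367),interpolation=2),0,33,0,0,0)]))
```

```text
(no output)
```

View pics/crop0.png

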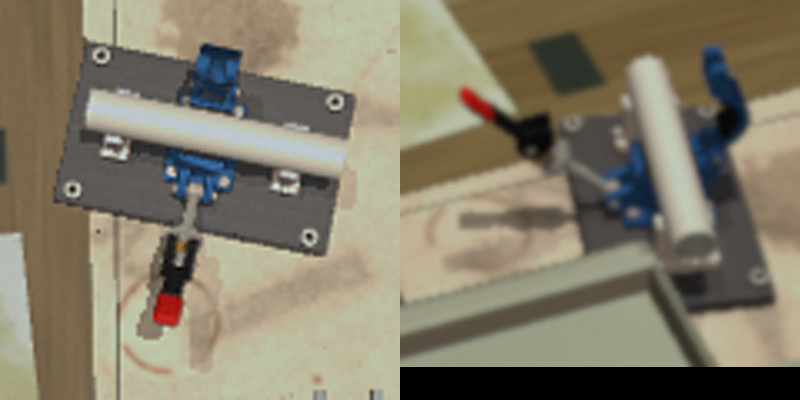

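The crop shows the plate screws at (101,55), (335,101), (72,189) and (309,237). The red lever end is at (168,307) in the top view and (478,102) in the side view. The cap's lug is at about (220,52) in the top view and (713,55) in the side view.

```bash
cat > h.py <<'E'
from cell import *
import cv2,numpy as np
from scipy.optimize import least_squares
def proj(c,X):
    p=(c["R"]@np.atleast_2d(X).T).T+c["t"];p=p@c["mtx"].T;return p[:,:2]/p[:,2:]
def onplane(c,uv,z):
    d=c["R"].T@np.linalg.solve(c["mtx"],[*uv,1]);o=-c["R"].T@c["t"];return o+d*(z-o[2])/d[2]
E
python3 - <<'E'
from h import *
T=camera("top");S=camera("side")
ct=lambda u,v:(u/3.3333+260-.35,v/3.3333+190-.35); cs=lambda u,v:((u-400)/3.3333+250-.35,v/3.3333+235-.35)
P=np.array([onplane(T,ct(*p),.012) for p in[(101,55),(335,101),(72,189),(309,237)]]);print(P.round(4))
C=P.mean(0);d=(P[0]-P[1]+P[2]-P[3]);yaw=np.arctan2(-d[0],d[1]);print("C",C,"yaw",yaw)
def W(x,y,z): return np.array([C[0]+x*np.cos(yaw)-y*np.sin(yaw),C[1]+x*np.sin(yaw)+y*np.cos(yaw),z])
def bolt(b,l=.03,L=.05): # pad
    return W(-.038-.079*np.sin(b)-L*np.sin(b-l),0,.026+.079*np.cos(b)+L*np.cos(b-l))
def lug(a): # open by a : lug rotates about hinge toward +x
    x,z=-.070,.006
    return W(.032+x*np.cos(a)+z*np.sin(a),0,.060-x*np.sin(a)+z*np.cos(a))
for b in np.arange(.6,1.05,.05): print("b",b.round(2),bolt(b).round(3),proj(T,bolt(b)).round(1),proj(S,bolt(b)).round(1))
print("obs",ct(168,307),cs(478,102))
for a in np.arange(1.4,1.85,.1): print("a",a,lug(a).round(3),proj(T,lug(a)).round(1),proj(S,lug(a)).round(1))
print("obs",ct(219,52),cs(713,55))
print("pylon ends",proj(T,[W(0,.09,.06),W(0,-.09,.06)]),ct(93,110),ct(345,157))
print(W(1,0,0)-W(0,0,0))
E
```

```text
[[ 0.6442  0.1068  0.012 ]
 [ 0.6084 -0.062   0.012 ]
 [ 0.5463  0.1279  0.012 ]
 [ 0.5098 -0.041   0.012 ]]
C [0.57718824 0.03292301 0.012     ] yaw -0.21083855063859683
b 0.6 [0.47  0.056 0.133] [[311.7 273. ]] [[281.7 259.1]]
b 0.65 [0.465 0.057 0.13 ] [[311.2 275.6]] [[279.4 260.6]]
b 0.7 [0.46  0.058 0.126] [[310.8 278. ]] [[277.1 262.2]]
b 0.75 [0.455 0.059 0.121] [[310.3 280.4]] [[274.9 263.9]]
b 0.8 [0.451 0.06  0.117] [[309.9 282.7]] [[272.8 265.6]]
b 0.85 [0.446 0.061 0.112] [[309.5 284.9]] [[270.9 267.4]]
b 0.9 [0.442 0.062 0.107] [[309.2 286.9]] [[269.  269.3]]
b 0.95 [0.438 0.063 0.102] [[308.8 288.9]] [[267.3 271.2]]
b 1.0 [0.435 0.063 0.097] [[308.5 290.7]] [[265.7 273.2]]
obs (310.05050400504, 281.75092100921006) (273.05023400234, 265.25030600306)
a 1.4 [0.603 0.027 0.13 ] [[324.  212.6]] [[342.4 254.6]]
a 1.5 [0.609 0.026 0.13 ] [[324.7 209.5]] [[345.5 254.2]]
a 1.6 [0.616 0.025 0.13 ] [[325.3 206.5]] [[348.5 254.1]]
a 1.7000000000000002 [0.623 0.023 0.129] [[325.9 203.6]] [[351.6 254.2]]
a 1.8000000000000003 [0.63  0.022 0.127] [[326.5 200.8]] [[354.5 254.6]]
obs (325.35065700657003, 205.25015600156001) (343.55093900939005, 251.15016500165004)
pylon ends [[283.06892202 222.05066045]
 [359.49408963 237.28530801]] (287.55027900279003, 222.65033000330004) (363.1510350103501, 236.75047100471005)
[ 0.97785577 -0.20927995  0.        ]
```

Emit:
send_rows(
  steps=[
    [0, 0, 2, 0, 0, 0, 1],
    [2.42, -3.18, 0, 0, 0, 0.22, 1],
    [2.42, -3.18, 0, 0, 0, 0.22, 1],
    [2.42, -3.18, 0, 0, 0, 0.22, 1],
    [2.42, -3.18, 0, 0, 0, 0.22, 1],
    [2.42, -3.18, 0, 0, 0, 0.22, 1],
    [2.42, -3.18, 0, 0, 0, 0.22, 1],
    [2.42, -3.18, 0, 0, 0, 0.22, 1],
    [2.42, -3.18, 0, 0, 0, 0.22, 1],
    [2.42, -3.18, 0, 0, 0, 0.22, 1],
    [2.42, -3.18, 0, 0, 0, 0.22, 1],
    [2.42, -3.18, 0, 0, 0, 0.22, 1],
    [2.42, -3.18, 0, 0, 0, 0.22, 1],
    [2.42, -3.18, 0, 0, 0, 0.22, 1],
    [2.42, -3.18, 0, 0, 0, 0.22, 1],
    [2.42, -3.18, 0, 0, 0, 0.22, 1],
    [2.42, -3.18, 0, 0, 0, 0.22, 1],
    [2.42, -3.18, 0, 0, 0, 0.22, 1],
    [2.42, -3.18, 0, 0, 0, 0.22, 1],
    [0, 0, 0, 0, 0, 0, 1],
  ],
)

```text
time: 1.87
position: [0.6191, 0.0465, 0.2586]
tcp_rot: [[-0.976, 0.216, 0.001], [0.216, 0.976, -0.002], [-0.001, -0.002, -1.0]]
contact_force: [-1.6, 0.6, 0.5]
width: -0.0001
gripper_force: 0.0
```

```bash
cat >> h.py <<'E'
C=np.array([.5772,.0329]);yaw=-.211
ex=np.array([np.cos(yaw),np.sin(yaw)]);ey=np.array([-ex[1],ex[0]])
def st():
    s=observe();p=s["position"];R=np.array(s["tcp_rot"]);d=np.array(p[:2])-C
    f=np.array(s["contact_force"]);tip=np.array(p)+.008*R[:,2];dt=tip[:2]-C
    print("t",round(s["time"],2),"TCPc",np.round([d@ex,d@ey,p[2]],4),"tipc",np.round([dt@ex,dt@ey,tip[2]],4),"F_c",np.round([f[:2]@ex,f[:2]@ey,f[2]],1),"w",round(s["width"],3))
    z=R[:,2];print(" toolz_c",np.round([z[:2]@ex,z[:2]@ey,z[2]],3),"tooly_c",np.round([R[:2,1]@ex,R[:2,1]@ey,R[2,1]],3),"q",np.round(s["q"],2))
    return s
E
python3 - <<'E'
from h import *
st()
c=camera("top");cv2.imwrite("pics/top1.png",cv2.resize(c["img"][120:300,220:440,::-1],None,fx=3,fy=3))
E
```

```text
t 1.87 TCPc [0.0382 0.0221 0.2586] tipc [0.0382 0.0221 0.2506] F_c [-1.7  0.2  0.5] w -0.0
 toolz_c [ 0.001 -0.002 -1.   ] tooly_c [ 0.007  1.    -0.002] q [-0.01  0.05  1.7  -0.    1.39 -1.36]
```

Emit:
send_rows(
  steps=[
    [1.2, -1.4, 0, 0, 0, 0, 1],
    [1.2, -1.4, 0, 0, 0, 0.2, 1],
    [0, 0, -3, 0, 0, 0, 1],
    [0, 0, -3, 0, 0, 0, 1],
    [0, 0, -3, 0, 0, 0, 1],
    [0, 0, -1.5, 0, 0, 0, 1],
    [0, 0, 0, 0, 0, 0, 1],
  ],
)

```text
time: 2.5
position: [0.637, 0.0249, 0.149]
tcp_rot: [[-0.978, 0.207, -0.009], [0.207, 0.978, 0.001], [0.009, -0.001, -1.0]]
contact_force: [-0.7, 0.4, -0.2]
width: 0.0002
gripper_force: 0.0
```

Run:
```python
from h import *
st()
c=camera("top");d=camera("side")
cv2.imwrite("pics/v1.png",np.hstack([cv2.resize(c["img"][150:290,250:390,::-1],(400,400)),cv2.resize(d["img"][180:320,270:410,::-1],(400,400))]))
```

```text
t 2.5 TCPc [0.0601 0.0047 0.149 ] tipc [0.06   0.0047 0.141 ] F_c [-0.7  0.3 -0.2] w 0.0
 toolz_c [-0.009 -0.001 -1.   ] tooly_c [-0.003  1.    -0.001] q [-0.05  0.17  1.75  0.    1.23 -1.41]
```

View pics/v1.png

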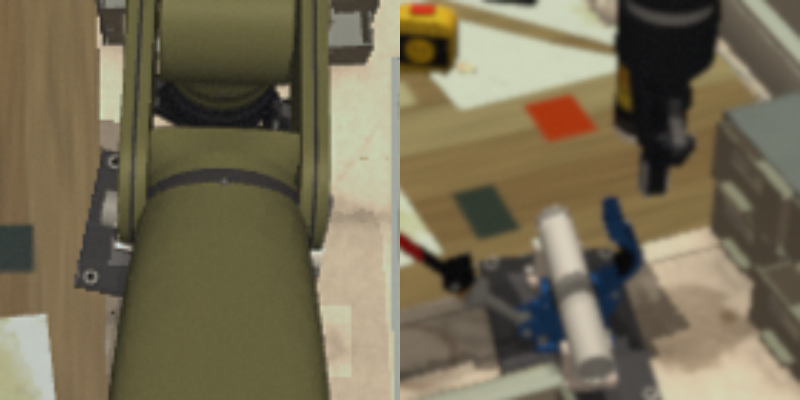

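The side view shows the shut fingertips at (655,190), just behind the open cap's lug at (612,205). The cabinet is clear, so I'll push the cap over.

Emit:
send_rows(
  steps=[
    [-0.1, -0.46, -1, 0, 0, 0, 1],
    [0, 0, -0.9, 0, 0, 0, 1],
    [-0.95, 0.2, -0.13, 0, 0, 0, 1],
    [-0.95, 0.2, -0.13, 0, 0, 0, 1],
    [-0.95, 0.2, -0.13, 0, 0, 0, 1],
    [-0.88, 0.19, -0.17, 0, 0, 0, 1],
    [-0.88, 0.19, -0.17, 0, 0, 0, 1],
    [-0.88, 0.19, -0.17, 0, 0, 0, 1],
    [-0.65, 0.14, -0.47, 0, 0, 0, 1],
    [-0.65, 0.14, -0.47, 0, 0, 0, 1],
    [-0.65, 0.14, -0.47, 0, 0, 0, 1],
  ],
)

```text
time: 3.52
position: [0.5643, 0.0355, 0.1118]
tcp_rot: [[-0.978, 0.208, 0.0], [0.208, 0.978, 0.0], [-0.0, 0.0, -1.0]]
contact_force: [1.5, -0.9, -0.5]
width: -0.0
gripper_force: 0.6
```

Run:
```python
from h import *
st()
d=camera("side")
cv2.imwrite("pics/v2.png",cv2.resize(d["img"][200:320,260:380,::-1],(480,480)))
```

```text
t 3.52 TCPc [-0.0131 -0.0002  0.1118] tipc [-0.0131 -0.0002  0.1038] F_c [ 1.7 -0.5 -0.5] w -0.0
 toolz_c [ 0.  0. -1.] tooly_c [-0.002  1.     0.   ] q [-0.03  0.05  1.95  0.    1.14 -1.39]
```

View pics/v2.png

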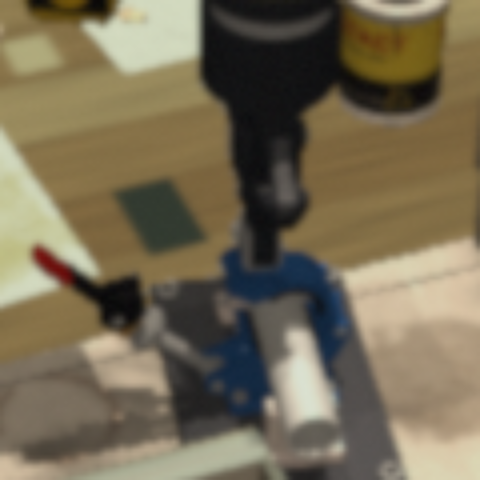

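The fingertip at (260,260) is carrying the cap over, and the lug is at about (235,270). I'll continue the arc and then press down.

Emit:
send_rows(
  steps=[
    [-0.46, 0.1, -0.5, 0, 0, 0, 1],
    [-0.46, 0.1, -0.5, 0, 0, 0, 1],
    [-0.46, 0.1, -0.5, 0, 0, 0, 1],
    [-0.49, 0.1, -0.4, 0, 0, 0, 1],
    [-0.49, 0.1, -0.4, 0, 0, 0, 1],
    [0, 0, 0, 0, 0, 0, 1],
    [0, 0, -0.2, 0, 0, 0, 1],
    [0, 0, 0, 0, 0, 0, 1],
  ],
)

```text
time: 4.23
position: [0.5411, 0.0402, 0.0869]
tcp_rot: [[-0.978, 0.208, -0.001], [0.208, 0.978, 0.0], [0.001, -0.0, -1.0]]
contact_force: [0.1, -0.1, -0.3]
width: -0.0001
gripper_force: 0.0
```

```bash
python3 -c "
from h import *
st()"
```

```text
t 4.23 TCPc [-0.0368 -0.0004  0.0869] tipc [-0.0368 -0.0004  0.0789] F_c [ 0.1 -0.1 -0.3] w -0.0
 toolz_c [-0.001 -0.    -1.   ] tooly_c [-0.002  1.    -0.   ] q [-0.02  0.04  2.02 -0.    1.09 -1.39]
```

Emit:
send_rows(
  steps=[
    [0, 0, -0.15, 0, 0, 0, 1],
    [0, 0, -0.15, 0, 0, 0, 1],
    [0, 0, 0, 0, 0, 0, 1],
  ],
)

```text
time: 4.48
position: [0.5415, 0.0402, 0.0841]
tcp_rot: [[-0.978, 0.208, -0.0], [0.208, 0.978, 0.0], [0.0, -0.0, -1.0]]
contact_force: [-0.9, 0.2, 1.2]
width: 0.0002
gripper_force: 0.1
```

Emit:
send_rows(
  steps=[
    [0, 0, -0.15, 0, 0, 0, 1],
    [0, 0, 0, 0, 0, 0, 1],
  ],
)

```text
time: 4.65
position: [0.5414, 0.0402, 0.0825]
tcp_rot: [[-0.978, 0.208, -0.0], [0.208, 0.978, -0.0], [0.0, -0.0, -1.0]]
contact_force: [0.9, 0.4, -0.2]
width: 0.0001
gripper_force: 0.1
```

Emit:
send_rows(
  steps=[
    [0, 0, -0.1, 0, 0, 0, 1],
    [0, 0, 0, 0, 0, 0, 1],
  ],
)

```text
time: 4.82
position: [0.5415, 0.0402, 0.0818]
tcp_rot: [[-0.978, 0.208, 0.0], [0.208, 0.978, -0.0], [-0.0, 0.0, -1.0]]
contact_force: [-0.9, -0.0, 2.6]
width: -0.0
gripper_force: 0.5
```

Emit:
send_rows(
  steps=[
    [0, 0, -0.1, 0, 0, 0, 1],
    [0, 0, 0, 0, 0, 0, 1],
  ],
)

```text
time: 4.98
position: [0.5416, 0.0402, 0.0813]
tcp_rot: [[-0.978, 0.208, 0.0], [0.208, 0.978, -0.0], [-0.0, 0.0, -1.0]]
contact_force: [-2.1, 0.1, 4.9]
width: -0.0
gripper_force: 2.1
```

Emit:
send_rows(
  steps=[
    [0, 0, -0.1, 0, 0, 0, 1],
    [0, 0, 0, 0, 0, 0, 1],
  ],
)

```text
time: 5.15
position: [0.5418, 0.0404, 0.0809]
tcp_rot: [[-0.978, 0.208, 0.001], [0.208, 0.978, 0.0], [-0.001, 0.001, -1.0]]
contact_force: [-4.2, 1.0, 5.8]
width: 0.0
gripper_force: 5.4
```

Emit:
send_rows(
  steps=[
    [0, 0, 0.2, 0, 0, 0, 1],
    [-0.5, 0.1, 0, 0, 0, 0, 1],
    [0, 0, -0.2, 0, 0, 0, 1],
    [0, 0, -0.1, 0, 0, 0, 1],
    [0, 0, 0, 0, 0, 0, 1],
  ],
)

```text
time: 5.57
position: [0.5367, 0.0416, 0.0805]
tcp_rot: [[-0.978, 0.208, 0.0], [0.208, 0.978, 0.001], [-0.0, 0.001, -1.0]]
contact_force: [-4.8, 0.7, 12.1]
width: 0.0001
gripper_force: 8.0
```

Emit:
send_rows(
  steps=[
    [0, 0, -0.1, 0, 0, 0, 1],
    [0, 0, 0, 0, 0, 0, 1],
  ],
)

```text
time: 5.73
position: [0.5367, 0.0416, 0.0802]
tcp_rot: [[-0.978, 0.208, 0.0], [0.208, 0.978, 0.001], [0.0, 0.001, -1.0]]
contact_force: [-6.9, 0.5, 16.3]
width: 0.0002
gripper_force: 9.6
```

Emit:
send_rows(
  steps=[
    [0, 0, 1, 0, 0, 0, 1],
    [0, 0, 4, 0, 0, 0, 1],
    [0, 0, 4, 0, 0, 0, 1],
    [-3.15, 0.67, 0, 0, 0, 0, 1],
    [-3.15, 0.67, 0, 0, 0, 0, 1],
    [-3.15, 0.67, 0, 0, 0, 0, 1],
    [-3.15, 0.67, 0, 0, 0, 0, 1],
    [0, 0, 0, 0, 0, 0, 1],
    [0, 0, -2.7, 0, 0, 0, 1],
    [0, 0, -2.7, 0, 0, 0, 1],
    [0, 0, 0, 0, 0, 0, 1],
  ],
)

```text
time: 6.65
position: [0.4064, 0.0679, 0.1086]
tcp_rot: [[-0.978, 0.208, -0.009], [0.208, 0.978, -0.0], [0.009, -0.002, -1.0]]
contact_force: [-1.2, 0.5, -0.8]
width: -0.0001
gripper_force: 0.0
```

Run:
```python
from h import *
st()
d=camera("side");c=camera("top")
cv2.imwrite("pics/v3.png",np.hstack([cv2.resize(d["img"][210:330,240:360,::-1],(400,400)),cv2.resize(c["img"][190:310,260:380,::-1],(400,400))]))
```

```text
t 6.65 TCPc [-0.1743 -0.0016  0.1086] tipc [-0.1744 -0.0016  0.1006] F_c [-1.3  0.3 -0.8] w -0.0
 toolz_c [-0.009 -0.002 -1.   ] tooly_c [-0.002  1.    -0.002] q [ 0.04 -0.31  2.28 -0.    1.18 -1.33]
```

View pics/v3.png

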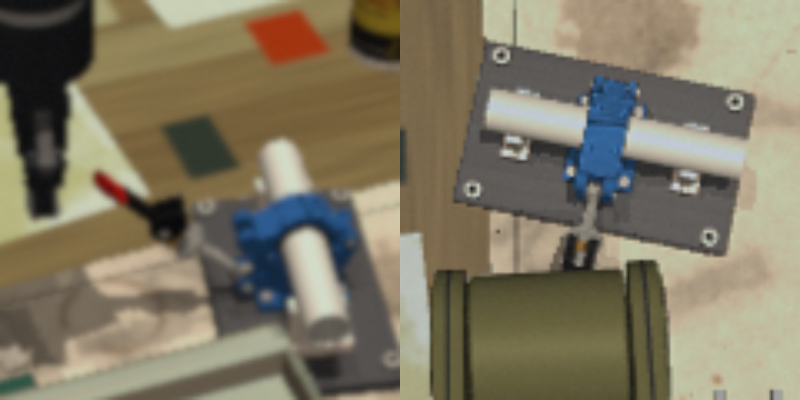

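The cap is closed on the tube in both views. The finger, at (40,215) in the side view, is on the outer side of the red lever at (110,185). I'll push the bolt up.

Emit:
send_rows(
  steps=[
    [0.86, -0.18, 0.45, 0, 0, 0, 1],
    [0.86, -0.18, 0.45, 0, 0, 0, 1],
    [0.86, -0.18, 0.45, 0, 0, 0, 1],
    [0.86, -0.18, 0.45, 0, 0, 0, 1],
    [0.86, -0.18, 0.45, 0, 0, 0, 1],
    [0.86, -0.18, 0.45, 0, 0, 0, 1],
    [0.78, -0.17, 0.28, 0, 0, 0, 1],
    [0.78, -0.17, 0.28, 0, 0, 0, 1],
    [0.78, -0.17, 0.28, 0, 0, 0, 1],
    [0.78, -0.17, 0.28, 0, 0, 0, 1],
    [0.78, -0.17, 0.28, 0, 0, 0, 1],
    [0, 0, 0, 0, 0, 0, 1],
  ],
)

```text
time: 7.75
position: [0.5027, 0.0483, 0.1552]
tcp_rot: [[-0.978, 0.208, 0.002], [0.208, 0.978, -0.0], [-0.002, -0.0, -1.0]]
contact_force: [-0.2, 0.6, -0.3]
width: 0.0003
gripper_force: 0.0
```

Run:
```python
from h import *
st()
```

```text
t 7.75 TCPc [-0.0761 -0.0006  0.1552] tipc [-0.0761 -0.0006  0.1472] F_c [-0.3  0.5 -0.3] w 0.0
 toolz_c [ 0.002 -0.    -1.   ] tooly_c [-0.001  1.    -0.   ] q [-0.01 -0.13  2.05 -0.    1.22 -1.37]
```

Emit:
send_rows(
  steps=[
    [0.44, -0.09, 0.1, 0, 0, 0, 1],
    [0.44, -0.09, 0.1, 0, 0, 0, 1],
    [0.44, -0.09, 0, 0, 0, 0, 1],
    [0, 0, 0, 0, 0, 0, 1],
  ],
)

```text
time: 8.08
position: [0.5149, 0.0458, 0.1568]
tcp_rot: [[-0.978, 0.208, 0.001], [0.208, 0.978, -0.0], [-0.001, -0.0, -1.0]]
contact_force: [-0.2, 0.8, 0.3]
width: 0.0002
gripper_force: 0.0
```

Run:
```python
from h import *
st()
d=camera("side")
cv2.imwrite("pics/v4.png",cv2.resize(d["img"][205:325,250:370,::-1],(540,540)))
```

```text
t 8.08 TCPc [-0.0636 -0.0004  0.1568] tipc [-0.0636 -0.0004  0.1488] F_c [-0.4  0.7  0.3] w 0.0
 toolz_c [ 0.001 -0.    -1.   ] tooly_c [-0.002  1.    -0.   ] q [-0.01 -0.11  2.02 -0.    1.22 -1.38]
```

View pics/v4.png

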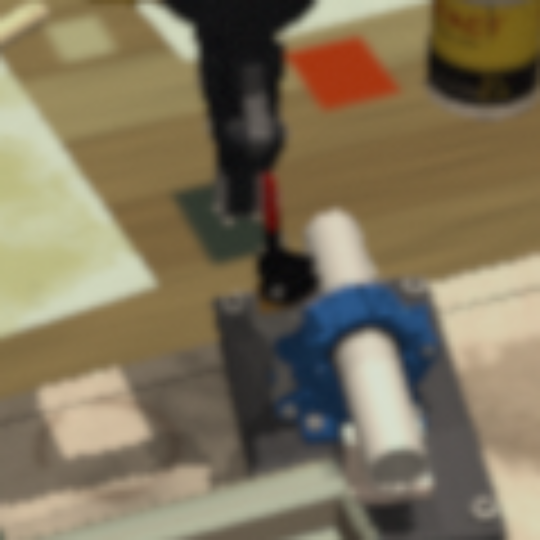

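The bolt is nearly upright: the red lever at (270,205) touches the finger at (240,205), and the cam at (280,270) sits over the lug. I'll continue gently.

Emit:
send_rows(
  steps=[
    [0, 0, 0.6, 0, 0, 0, 1],
    [0.3, -0.06, 0, 0, 0, 0, 1],
    [0.3, -0.06, 0, 0, 0, 0, 1],
    [0, 0, 0, 0, 0, 0, 1],
  ],
)

```text
time: 8.47
position: [0.5208, 0.0448, 0.1632]
tcp_rot: [[-0.978, 0.208, 0.001], [0.208, 0.978, -0.0], [-0.001, 0.0, -1.0]]
contact_force: [-0.1, -0.6, -0.0]
width: 0.0
gripper_force: 0.0
```

Emit:
send_rows(
  steps=[
    [0.2, -0.04, 0, 0, 0, 0, 1],
    [0, 0, 0, 0, 0, 0, 1],
  ],
)

```text
time: 8.63
position: [0.5224, 0.0444, 0.1627]
tcp_rot: [[-0.978, 0.208, 0.0], [0.208, 0.978, 0.0], [-0.0, 0.0, -1.0]]
contact_force: [-0.3, -0.2, -0.0]
width: -0.0
gripper_force: 0.0
```

Emit:
send_rows(
  steps=[
    [0.2, -0.04, 0, 0, 0, 0, 1],
    [0, 0, 0, 0, 0, 0, 1],
  ],
)

```text
time: 8.8
position: [0.5243, 0.044, 0.1626]
tcp_rot: [[-0.978, 0.208, -0.0], [0.208, 0.978, -0.0], [0.0, -0.0, -1.0]]
contact_force: [-1.0, 0.2, -1.1]
width: -0.0003
gripper_force: 0.1
```

Emit:
send_rows(
  steps=[
    [0.2, -0.04, 0, 0, 0, 0, 1],
    [0, 0, 0, 0, 0, 0, 1],
  ],
)

```text
time: 8.97
position: [0.5263, 0.0436, 0.1626]
tcp_rot: [[-0.978, 0.208, -0.0], [0.208, 0.978, -0.0], [0.0, -0.0, -1.0]]
contact_force: [0.0, -0.1, 0.1]
width: 0.0
gripper_force: 0.1
```

Emit:
send_rows(
  steps=[
    [0.2, -0.04, 0, 0, 0, 0, 1],
    [0, 0, 0, 0, 0, 0, 1],
  ],
)

```text
time: 9.13
position: [0.5284, 0.0432, 0.1626]
tcp_rot: [[-0.978, 0.208, 0.0], [0.208, 0.978, -0.0], [-0.0, -0.0, -1.0]]
contact_force: [0.2, 0.8, -0.2]
width: -0.0
gripper_force: 0.1
```

Emit:
send_rows(
  steps=[
    [0.2, -0.04, 0, 0, 0, 0, 1],
    [0, 0, 0, 0, 0, 0, 1],
  ],
)

```text
time: 9.3
position: [0.5289, 0.0431, 0.1626]
tcp_rot: [[-0.978, 0.208, -0.005], [0.208, 0.978, 0.001], [0.005, -0.0, -1.0]]
contact_force: [-6.2, 1.0, 4.1]
width: -0.0001
gripper_force: 3.5
```

Emit:
send_rows(
  steps=[
    [0.12, -0.026, 0, 0, 0, 0, 1],
    [0.12, -0.026, 0, 0, 0, 0, 1],
    [0.12, -0.026, 0, 0, 0, 0, 1],
    [0.12, -0.026, 0, 0, 0, 0, 1],
  ],
)

```text
time: 9.63
position: [0.5325, 0.0423, 0.1625]
tcp_rot: [[-0.978, 0.207, -0.008], [0.207, 0.978, 0.001], [0.008, -0.001, -1.0]]
contact_force: [-10.9, 1.6, 6.6]
width: 0.0002
gripper_force: 5.9
```

```bash
cat >> h.py <<'E'
def lev():
    s=st();p=np.array(s["position"]);d=p[:2]-C;x=d@ex+.0495;z=p[2]-.1626
    # angle from displaced corner relative to pin
    th=np.arctan2(-.004+x,.05+z)-np.arctan2(-.004,.05)
    f=np.array(s["contact_force"]);fc=f[:2]@ex
    print("theta",round(th,3),"r",round(np.hypot(x-.004,.05+z),4),"N",round(-fc*np.cos(th)+f[2]*np.sin(th),2),"along",round(fc*np.sin(th)+f[2]*np.cos(th),2))
E
python3 -c "
from h import *
lev()"
```

```text
t 9.63 TCPc [-4.570e-02 -1.000e-04  1.625e-01] tipc [-4.570e-02 -1.000e-04  1.545e-01] F_c [-11.   -0.7   6.6] w 0.0
 toolz_c [-0.008 -0.001 -1.   ] tooly_c [-0.002  1.    -0.001] q [-0.02 -0.07  1.98  0.    1.24 -1.38]
theta 0.077 r 0.0499 N 11.44 along 5.75
```

Emit:
send_rows(
  steps=[
    [0.16, -0.035, -0.01, 0, 0, 0, 1],
    [0.16, -0.035, -0.012, 0, 0, 0, 1],
    [0.16, -0.035, -0.015, 0, 0, 0, 1],
  ],
)

```text
time: 9.88
position: [0.5373, 0.0413, 0.162]
tcp_rot: [[-0.978, 0.207, -0.007], [0.207, 0.978, 0.001], [0.008, -0.001, -1.0]]
contact_force: [-10.1, 0.3, 5.9]
width: 0.0005
gripper_force: 5.9
```

```bash
python3 -c "
from h import *
lev()"|tail -1
```

```text
theta 0.176 r 0.0496 N 10.85 along 4.02
```

Emit:
send_rows(
  steps=[
    [0.16, -0.035, -0.02, 0, 0, 0, 1],
    [0.16, -0.035, -0.025, 0, 0, 0, 1],
    [0.16, -0.035, -0.03, 0, 0, 0, 1],
  ],
)

```text
time: 10.13
position: [0.5421, 0.0403, 0.1611]
tcp_rot: [[-0.978, 0.207, -0.008], [0.207, 0.978, 0.001], [0.008, -0.0, -1.0]]
contact_force: [-10.3, 2.4, 5.4]
width: -0.0003
gripper_force: 5.8
```

```bash
python3 -c "
from h import *
lev()"|tail -1
```

```text
theta 0.276 r 0.0495 N 11.67 along 2.29
```

Emit:
send_rows(
  steps=[
    [0.157, -0.034, -0.038, 0, 0, 0, 1],
    [0.157, -0.034, -0.045, 0, 0, 0, 1],
    [0.157, -0.034, -0.05, 0, 0, 0, 1],
  ],
)

```text
time: 10.38
position: [0.5468, 0.0392, 0.1597]
tcp_rot: [[-0.978, 0.208, -0.008], [0.208, 0.978, 0.001], [0.008, -0.001, -1.0]]
contact_force: [-10.3, 1.2, 4.9]
width: -0.0001
gripper_force: 5.8
```

```bash
python3 -c "
from h import *
lev()"|tail -1
```

```text
theta 0.378 r 0.0493 N 11.37 along 0.76
```

Emit:
send_rows(
  steps=[
    [0.152, -0.033, -0.055, 0, 0, 0, 1],
    [0.152, -0.033, -0.06, 0, 0, 0, 1],
    [0.152, -0.033, -0.065, 0, 0, 0, 1],
  ],
)

```text
time: 10.63
position: [0.5513, 0.0383, 0.1579]
tcp_rot: [[-0.978, 0.207, -0.008], [0.207, 0.978, 0.001], [0.008, -0.0, -1.0]]
contact_force: [-9.9, 2.0, 5.5]
width: 0.0001
gripper_force: 6.2
```

```bash
python3 -c "
from h import *
lev()"|tail -1
```

```text
theta 0.478 r 0.0492 N 11.53 along 0.23
```

Emit:
send_rows(
  steps=[
    [0.146, -0.031, -0.065, 0, 0, 0, 1],
    [0.146, -0.031, -0.07, 0, 0, 0, 1],
    [0.146, -0.031, -0.075, 0, 0, 0, 1],
  ],
)

```text
time: 10.88
position: [0.5554, 0.0374, 0.1559]
tcp_rot: [[-0.978, 0.208, -0.009], [0.208, 0.978, 0.001], [0.009, -0.001, -1.0]]
contact_force: [-11.4, 1.3, 7.2]
width: -0.0
gripper_force: 7.1
```

```bash
python3 -c "
from h import *
lev()"|tail -1
```

```text
theta 0.573 r 0.0492 N 13.52 along -0.09
```

Emit:
send_rows(
  steps=[
    [0.139, -0.03, -0.082, 0, 0, 0, 1],
    [0.139, -0.03, -0.087, 0, 0, 0, 1],
    [0.139, -0.03, -0.09, 0, 0, 0, 1],
  ],
)

```text
time: 11.13
position: [0.5593, 0.0366, 0.1535]
tcp_rot: [[-0.978, 0.207, -0.01], [0.207, 0.978, 0.001], [0.01, -0.001, -1.0]]
contact_force: [-13.8, 3.0, 8.5]
width: -0.0003
gripper_force: 8.3
```

```bash
python3 -c "
from h import *
lev()"|tail -1
```

```text
theta 0.667 r 0.0491 N 16.33 along -2.0
```

Emit:
send_rows(
  steps=[
    [0.105, -0.022, -0.075, 0, 0, 0, 1],
    [0.105, -0.022, -0.078, 0, 0, 0, 1],
    [0.105, -0.022, -0.08, 0, 0, 0, 1],
  ],
)

```text
time: 11.38
position: [0.5622, 0.036, 0.1514]
tcp_rot: [[-0.978, 0.207, -0.01], [0.207, 0.978, 0.001], [0.01, -0.001, -1.0]]
contact_force: [-15.9, 2.3, 10.4]
width: 0.0001
gripper_force: 9.2
```

```bash
python3 -c "
from h import *
lev()"|tail -1
```

```text
theta 0.741 r 0.0491 N 18.78 along -3.15
```

Emit:
send_rows(
  steps=[
    [0.06, -0.013, -0.048, 0, 0, 0, 1],
    [0.06, -0.013, -0.048, 0, 0, 0, 1],
  ],
)

```text
time: 11.55
position: [0.5632, 0.0358, 0.1505]
tcp_rot: [[-0.978, 0.207, -0.011], [0.207, 0.978, 0.001], [0.011, -0.001, -1.0]]
contact_force: [-16.7, 2.9, 10.1]
width: 0.0001
gripper_force: 9.6
```

```bash
python3 -c "
from h import *
lev()"|tail -1
```

```text
theta 0.769 r 0.0491 N 19.25 along -4.51
```

Emit:
send_rows(
  steps=[
    [0.055, -0.012, -0.045, 0, 0, 0, 1],
    [0.055, -0.012, -0.045, 0, 0, 0, 1],
  ],
)

```text
time: 11.72
position: [0.5642, 0.0356, 0.1497]
tcp_rot: [[-0.978, 0.207, -0.011], [0.207, 0.978, 0.002], [0.011, -0.001, -1.0]]
contact_force: [-16.4, 2.9, 11.9]
width: 0.0003
gripper_force: 10.0
```

```bash
python3 -c "
from h import *
lev()"|tail -1
```

```text
theta 0.796 r 0.0491 N 20.12 along -3.59
```

Emit:
send_rows(
  steps=[
    [0.045, -0.01, -0.038, 0, 0, 0, 1],
    [0.045, -0.01, -0.038, 0, 0, 0, 1],
  ],
)

```text
time: 11.88
position: [0.565, 0.0354, 0.149]
tcp_rot: [[-0.978, 0.207, -0.011], [0.207, 0.978, 0.002], [0.011, -0.001, -1.0]]
contact_force: [-17.4, 2.4, 11.2]
width: -0.0001
gripper_force: 10.3
```

```bash
python3 -c "
from h import *
lev()"|tail -1
```

```text
theta 0.817 r 0.0492 N 20.13 along -5.13
```

Emit:
send_rows(
  steps=[
    [0.01, -0.002, -0.01, 0, 0, 0, 1],
  ],
)

```text
time: 11.97
position: [0.5651, 0.0354, 0.1489]
tcp_rot: [[-0.978, 0.207, -0.011], [0.207, 0.978, 0.002], [0.011, -0.001, -1.0]]
contact_force: [-17.2, 2.0, 11.4]
width: 0.0001
gripper_force: 10.2
```

```bash
python3 -c "
from h import *
lev()"|tail -1
```

```text
theta 0.82 r 0.0492 N 20.12 along -4.85
```

Emit:
send_rows(
  steps=[
    [0.035, -0.007, -0.033, 0, 0, 0, 1],
    [0.035, -0.007, -0.033, 0, 0, 0, 1],
  ],
)

```text
time: 12.13
position: [0.5657, 0.0353, 0.1483]
tcp_rot: [[-0.978, 0.207, -0.011], [0.207, 0.978, 0.002], [0.011, -0.001, -1.0]]
contact_force: [-17.2, 1.5, 12.4]
width: 0.0002
gripper_force: 10.6
```

```bash
python3 -c "
from h import *
lev()"|tail -1
```

```text
theta 0.837 r 0.0491 N 20.69 along -4.47
```

Emit:
send_rows(
  steps=[
    [-0.5, 0.1, 0.5, 0, 0, 0, 1],
    [-1, 0.2, 1, 0, 0, 0, 1],
    [-2, 0.4, 2, 0, 0, 0, 1],
    [-2.5, 0.5, 3, 0, 0, 0, 1],
    [-2.5, 0.5, 3, 0, 0, 0, 1],
    [-2.5, 0.5, 2, 0, 0, 0, 1],
    [-2, 2, 0, 0, 0, 0, 1],
    [-0.5, 3.5, 0, 0, 0, 0, 1],
    [-0.5, 3.5, 0, 0, 0, 0, 1],
    [-0.5, 3.5, 0, 0, 0, 0, 1],
    [0, 3.5, 0, 0, 0, 0, 1],
    [0, 3.5, 0, 0, 0, 0, 1],
    [0, 0, 0, 0, 0, 0, 1],
  ],
)

```text
time: 13.22
position: [0.4242, 0.2559, 0.2634]
tcp_rot: [[-0.979, 0.202, 0.001], [0.202, 0.979, 0.003], [-0.001, 0.003, -1.0]]
contact_force: [0.2, -1.0, -0.7]
width: 0.0
gripper_force: 0.0
```

Run:
```python
from h import *
st()
d=camera("side");c=camera("top")
cv2.imwrite("pics/v5.png",np.hstack([cv2.resize(d["img"][210:330,240:360,::-1],(400,400)),cv2.resize(c["img"][190:310,260:380,::-1],(400,400))]))
```

```text
t 13.22 TCPc [-0.1963  0.186   0.2634] tipc [-0.1963  0.1861  0.2554] F_c [ 0.4 -0.9 -0.7] w 0.0
 toolz_c [ 0.001  0.003 -1.   ] tooly_c [-0.007  1.     0.003] q [ 0.43 -0.24  1.96  0.    1.42 -0.93]
```

View pics/v5.png

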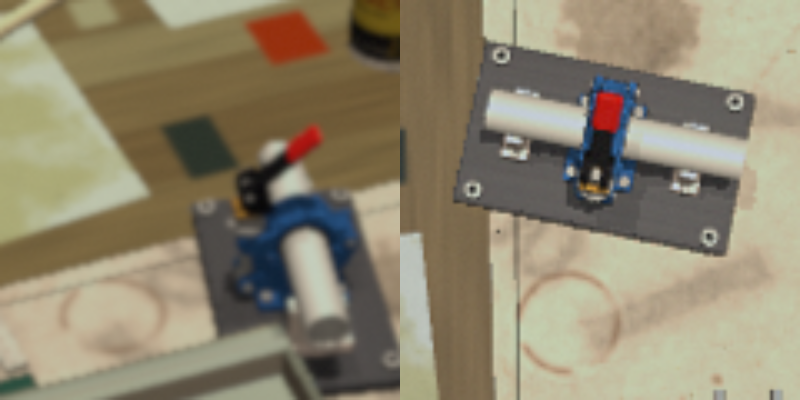

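The bolt stands upright in the slot. The lever is over the cap, with its red end at (607,112) in the top view. The tube hasn't moved and the arm is clear, so I'll hand in.

```bash
python3 -c "
from cell import *
print(sign_off())"
```

```text
the job is handed in; nothing more can be done
None
```

The job is handed in: the cap rests on the tube, the bolt is upright in the lug's slot, and the lever is pressed over to about 1.8 times the free push (20.7 N against 11.4 N, snug being 1.75 to 1.95); the tube did not move, the arm touched nothing around the clamp that I saw, it took about 13 s of the 64 s, and no verdict came back.

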